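# Hang the spray-gun bracket on its stud

### The job

Take the grey bracket with the two-pronged fork and the keyhole in its back plate, slip the big round hole of the keyhole over the headed stud on the wooden stand, and let it slide down so that the neck of the stud sits at the top of the narrow slot and the bracket hangs there, upright, behind the stud's head. Leave the other bracket, the one with the solid shelf, where it stands.

Things in the scene. Friction and masses are not known exactly. Their poses are not given: they have to be found in the camera images.
- gun_bracket: Loose grey fork bracket, 0.3 kg, upright. Back plate 90 (y) x 175 (z) x 10 mm (x), x = -5 to 5; two steel prongs at its foot, y = +/-24 mm, to x = 83 mm, tips up to z = 22. Origin: centre of plate's underside; x to the prongs, z up. Keyhole: 46 mm hole centred at z = 60, 14 mm slot from it up to z = 112 mm; hung, stud axis at z = 108. Solid above: grip there, across the 10 mm, near the top edge.
- stand: Wooden stand screwed to the bench: upright board 120 wide (y), 165 tall, 18 mm thick, with a foot and ribs behind it (to x = -118 mm). Origin: on the bench under the centre of the board's front face; x straight out of that face, away from the robot within 20 degrees; z up. Only the stud stands out of that face: bring the bracket from +x, prongs towards +x, fingers above the board.
- stud (a point): Level steel stud on the stand, along the stand's x, 145 mm above the bench, on the board's centre line. Neck 8 mm in diameter, 20 mm long from the board's face, then a round head 26 mm in diameter, 6 mm thick (20 to 26 mm from the face). This point: on the axis, mid-neck, 10 mm in front of the face; axes as the stand's.
- shelf_bracket: The other loose grey bracket, to be left alone: same plate, 90 x 175 x 10 mm, with no keyhole (two 9 mm screw holes) and a solid shelf 90 mm wide at its foot, to x = 83 mm. Origin and axes as for gun_bracket.
Mind the look-alikes: they are no part of the job. What is shaped like the stand but green or purple is not meant.

How it is judged:
At the end, for the whole second after the job is handed in: The fork bracket hangs at rest on the stud: stud axis 98 to 118 mm up the plate (top of the slot), within 10 mm of its centre line, mid-neck within 12 mm of the plate's middle plane; bracket within about 12 degrees of upright, its weight carried by the stand (z of stud in the frame of gun_bracket between 0.098 and 0.118 m and y of stud in the frame of gun_bracket between -0.01 and 0.01 m and x of stud in the frame of gun_bracket between -0.012 and 0.012 m and angle between gun_bracket's own z axis and vertical below 0.22 rad and contact force between gun_bracket and stand above 0.5 N and linear speed of gun_bracket below 0.03 m/s); the robot touches nothing.
It fails at once if the other bracket is shifted by more than 30 mm or knocked over (distance of shelf_bracket from where it was at the start of the episode above 0.03 m or angle between shelf_bracket's own z axis and vertical above 0.4 rad).
It also fails if it takes over 43 s, if anything falls off the work surface, if the arm or the gripper's body presses on something with over 40 N, if the wrist force passes 120 N, or if a joint passes its speed limit or range.

### The arm

A 7-joint arm with a two-finger parallel gripper is mounted at the origin on the work surface. World frame = base frame: x ahead of the robot, y to its left, z up, the work surface at z = 0. Lengths are in m, angles in rad, forces in N, time in s.
With the tool pointing down it reaches from about 0.4 to 0.875 m from the base axis. Payload 19.3 kg.
Tool frame: the origin (TCP) lies midway between the tips of the shut fingers; the grasp point (between the pads) lies bot.pinch_z behind it (bot.pinch_z is the distance from the TCP to the grasp point, in m); z points along the fingers, y is the line along which they close (so a half turn about z gives the same grasp; the last joint's range is limited). The gripper opens to 85 mm and grips with 20 to 120 N. Pads are 22 mm wide; open, the fingers measure 114 mm over their backs; the gripper's body (76 mm by 85 mm) begins 54 mm behind the grasp point. The pads swing forward as they close: fully open they stand 13 mm farther back than shut.
Start: joints at [-1.179, 0.521, -0.036, 1.599, 0.021, 1.021, -0.113], TCP at [0.278, 0.56, 0.206] pointing down, gripper open.
Joint ranges: [-2.91, 2.91], [-0.3, 2.13], [-1.5, 1.42], [0.17, 2.43], [-1.26, 4.41], [0.16, 1.93], [-2.52, 2.52]. Speed limits (rad/s): [1.89, 1.89, 2.39, 2.39, 3.01, 3.01, 3.01].

### API

Orientations are given as [roll, pitch, yaw] about the fixed x, y, z axes, in that order (R = Rz(yaw) Ry(pitch) Rx(roll)).
In Python, from workcell import readout, grab_frame, camera_info, workorder, bot gives the robot as it stands. The module is installed in compiled form; this text tells all that it offers.
- The arm moves only by the tool drive_tool, never from a script. Its argument "targets" is a list of rows, each an object of numbers: "dx", "dy", "dz": the shift along the tool's x, y, z as a fraction of full scale; "yaw": the turn about the tool's z as a fraction of full scale; "fingers": the closure, from 0 (fully open) to 1 (shut). In form: [{"dx": .., "dy": .., "dz": .., "yaw": .., "fingers": ..}, ...]. A call has 1 to 20 rows; each row shifts and turns the commanded pose from where the row before left it, along the tool's axes as they then stand; what a row does not reach is not made up. Full scale, the value 1, is 0.1 m for a shift and 90 degrees for a turn. A row lasts 1/10 s, in which the tool goes at most 50 mm and 8.59 degrees, less where a joint would pass 70% of its speed; a pose out of reach is approached as far as the arm can. A call with a number of a shift or a turn outside -1 to 1 is refused whole. A call with a gripper value outside its range is refused whole. The fingers move at their own pace and stop on an object; "squeeze" is the grip in N (left out, the last holds). Time passes only in rows, so rows that do not move let the fingers close. It gives the time, the measured TCP pose, the force, the opening and the grip force at its end, in the units of the state.
- readout.observe(): the state, without advancing time (a new reading comes with each control period).
- grab_frame(name): name is "scene" or "side" or "wrist"; returns the picture (384x512x3 uint8, blue, green, red); there is no depth.
- camera_info(name): a dict with "fx", "fy", "cx", "cy" (pixels), "T" (4x4, takes a point from camera to world coordinates); the wrist camera has in their place "hand_eye" (4x4, takes a point from camera to tool coordinates, whose origin is the TCP and whose axes are the flange's). Camera axes: x right, y up, looking along -z (the intrinsics and any distortion apply to the point x, -y, -z); pixel columns grow to the right and rows downward; lengths in m; the calibration is good to about 2 mm. A picture is of the moment at which its call begins: read the wrist's pose just before it. camera_info takes no time and is no camera call.
- workorder.job_done(): hands the job in; it is judged then, once.
The state is a dict: "clock": time; "qpos": joint angles; "qd": joint speeds; "joint_efforts": joint torques, N m; "position": TCP position; "tool_rot": TCP orientation; "force": force on the tool from outside, world axes, zero at the start; "moment": the same for the moment, N m; "grip_width": finger opening in m; "finger_force": force on a finger pad.
Only numpy, scipy, OpenCV 4.12 (cv2) and the standard library are available. Lean on these libraries where they do the work, as an engineer would, in place of code of your own. Each camera call takes 0.05 s, during which the arm holds its last target. There are 200 camera calls.

## Working session

There is one attempt and no reset: what is moved stays moved. The work goes in short steps, Python scripts to look and compute and a tool call to move; the robot and the scene stay as the last step left them, time stands still between calls to the robot, and variables do not carry over. Pictures are saved under pics/ and viewed, at most 10 in all, crops included, and the job is handed in when it is done.

Besides the shell and the picture viewer there is one more tool, called as name([rows], argument=value, ...), one row to a line, values as JSON. drive_tool: Moves the arm, as the interface text tells. Shift numbers are shares of 0.1 m and turn numbers shares of 90 degrees, none past 1 either way. Its arguments: {"type":"object","properties":{"targets":{"type":"array","items":{"type":"object","properties":{"dx":{"type":"number","minimum":-1,"maximum":1},"dy":{"type":"number","minimum":-1,"maximum":1},"dz":{"type":"number","minimum":-1,"maximum":1},"yaw":{"type":"number","minimum":-1,"maximum":1},"fingers":{"type":"number"}}}},"squeeze":{"type":"number"}},"required":["targets"]}

```bash
mkdir -p pics; python3 - <<'E'
from workcell import readout, grab_frame, camera_info, bot
import cv2, numpy as np
np.set_printoptions(precision=4,suppress=True)
print(readout.observe()); print(bot.pinch_z)
for n in("scene","side","wrist"):
    print(n,camera_info(n)); cv2.imwrite(f"pics/{n}0.png",grab_frame(n))
a=cv2.imread("pics/scene0.png");b=cv2.imread("pics/side0.png")
E
```

```text
{'clock': 0.0, 'qpos': array([-1.1792,  0.522 , -0.0363,  1.6   ,  0.0212,  1.0211, -0.1128]), 'qd': array([ 0.0003, -0.0001,  0.0003,  0.0009,  0.0011, -0.    , -0.0001]), 'joint_efforts': array([  0.0005, -92.7099,   1.9804, -36.9943,   0.0179,   0.0083,
        -0.0001]), 'position': array([0.2784, 0.5592, 0.2054]), 'tool_rot': array([-3.1405,  0.0001,  2.6797]), 'force': array([ 0.883 , -0.3299, -0.2052]), 'moment': array([-0.0022, -0.0322, -0.0055]), 'finger_force': 0.0, 'grip_width': 0.08519418473351714}
0.0187
scene {'fx': 367.6070585703115, 'fy': 367.6070585703115, 'cx': 255.3579095656757, 'cy': 192.5509815105831, 'T': array([[-0.6656, -0.5003,  0.5538,  1.1132],
       [ 0.7462, -0.4346,  0.5043,  0.6977],
       [-0.0116,  0.7489,  0.6626,  0.8144],
       [ 0.    ,  0.    ,  0.    ,  1.    ]])}
side {'fx': 404.5948168770673, 'fy': 404.5948168770673, 'cx': 263.717350835402, 'cy': 191.30575544990268, 'T': array([[ 0.6921,  0.4699, -0.548 , -0.2583],
       [-0.7217,  0.4372, -0.5367, -0.616 ],
       [-0.0126,  0.7669,  0.6417,  0.9898],
       [ 0.    ,  0.    ,  0.    ,  1.    ]])}
wrist {'fx': 268.06511853149004, 'fy': 268.06511853149004, 'cx': 249.4207970850487, 'cy': 191.54224527441554, 'hand_eye': array([[-0.0003,  0.9647,  0.2632,  0.0672],
       [ 1.    ,  0.0001,  0.0007, -0.0002],
       [ 0.0007,  0.2632, -0.9647, -0.1677],
       [ 0.    ,  0.    ,  0.    ,  1.    ]])}
```

View pics/scene0.png

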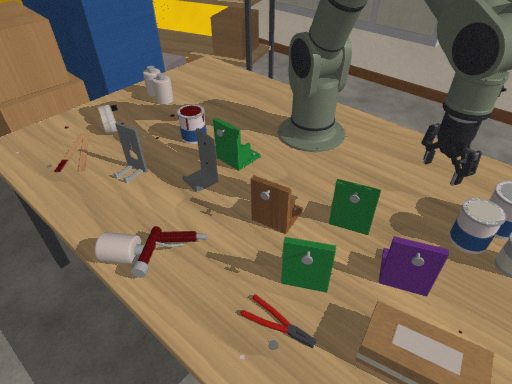

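View pics/side0.png

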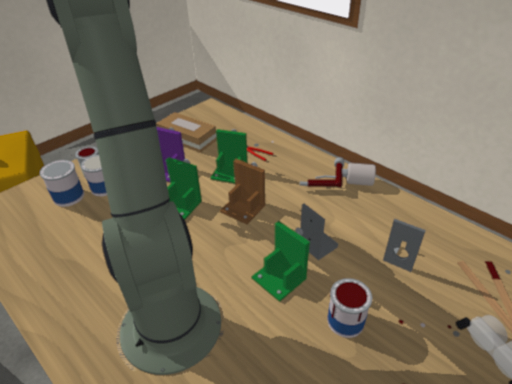

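The scene view shows the fork bracket at about (130,150), the shelf bracket at (204,165) and the brown stand at (273,203). In the side view they are at (404,245), (315,232) and (245,190). I'll enlarge these areas to measure corners.

```bash
python3 - <<'E'
import cv2, numpy as np
a=cv2.imread("pics/scene0.png");b=cv2.imread("pics/side0.png")
def c(im,u,v): 
    r=cv2.resize(im[v:v+75,u:u+100],None,fx=4,fy=4,interpolation=cv2.INTER_CUBIC)
    for k in range(0,100,10): cv2.line(r,(k*4,0),(k*4,6),(0,255,255),1)
    for k in range(0,75,10): cv2.line(r,(0,k*4),(6,k*4),(0,255,255),1)
    return r
cv2.imwrite("pics/m1.png",np.vstack([np.hstack([c(a,90,115),c(a,225,165)]),np.hstack([c(b,350,205),c(b,200,150)])]))
E
```

```text
(no output)
```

View pics/m1.png

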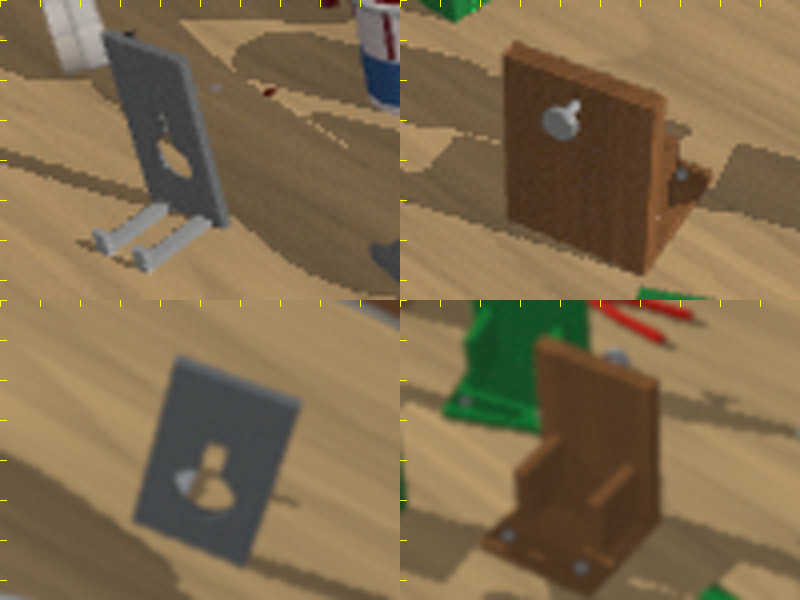

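```bash
cat > h.py <<'E'
import numpy as np, cv2
from scipy.spatial.transform import Rotation as R
from workcell import readout, grab_frame, camera_info, bot
np.set_printoptions(precision=4,suppress=True)
def toolT(s):
    T=np.eye(4); T[:3,:3]=R.from_euler('xyz',s['tool_rot']).as_matrix(); T[:3,3]=s['position']; return T
def ray(name,uv,tool=None):
    i=camera_info(name); T=i['T'] if tool is None else tool@i['hand_eye']
    d=T[:3,:3]@np.array([(uv[0]-i['cx'])/i['fx'],-(uv[1]-i['cy'])/i['fy'],-1]); return T[:3,3],d/np.linalg.norm(d)
def onz(r,z): return r[0]+r[1]*(z-r[0][2])/r[1][2]
def tri(r1,r2):
    A=np.stack([r1[1],-r2[1]],1); t=np.linalg.lstsq(A,r2[0]-r1[0],rcond=None)[0]
    p,q=r1[0]+r1[1]*t[0],r2[0]+r2[1]*t[1]; return (p+q)/2,np.linalg.norm(p-q)
E
python3 - <<'E'
from h import *
def S(x,y):
    o=(90,115) if x<400 else (225,165); return ray('scene',((x%400+.5)/4-.5+o[0],(y+.5)/4-.5+o[1]))
def D(x,y):
    o=(350,205) if x<400 else (200,150); return ray('side',((x%400+.5)/4-.5+o[0],(y-300+.5)/4-.5+o[1]))
P={'fork L':((107,35),(299,404.5)),'fork R':((186,64),(178.5,359.5)),'fork botR back':((228,224),(135,520)),
'st L':((505,54),(658,379)),'st R':((655,104),(541,337)),'head':((561,122),(617,357))}
o={}
for k,(a,b) in P.items():
    o[k],g=tri(S(*a),D(*b)); print(k,o[k],'gap',g)
for a,b in (('fork L','fork R'),('st L','st R')):
    d=o[b]-o[a]; n=np.hypot(*d[:2]); print(a,'len',n,'x-axis yaw deg',np.degrees(np.arctan2(-d[0],d[1])) ,'mid',(o[a]+o[b])/2)
for nm,pts,z in (('fork top',((107,35),(186,64)),.175),('st top',((505,54),(655,104)),.165),('st bot',((508,219),(642,275)),0)):
    q=[onz(S(*p),z) for p in pts]; d=q[1]-q[0]; print(nm,q,np.linalg.norm(d),np.degrees(np.arctan2(-d[0],d[1])))
E
```

```text
fork L [ 0.6215 -0.3807  0.1724] gap 0.0010236816962435294
fork R [ 0.604  -0.295   0.1711] gap 0.004384818341893303
fork botR back [ 0.6011 -0.2974  0.0004] gap 0.000637749590229362
st L [0.5321 0.1534 0.1642] gap 0.0014567107961624133
st R [0.5056 0.2675 0.1662] gap 0.005416006206955422
head [0.5465 0.2174 0.1479] gap 0.001583576162349354
fork L len 0.08752850265782627 x-axis yaw deg 11.504599748976966 mid [ 0.6128 -0.3379  0.1717]
st L len 0.11716790447792909 x-axis yaw deg 13.064129153796479 mid [0.5189 0.2104 0.1652]
fork top [array([ 0.6234, -0.3756,  0.175 ]), array([ 0.6065, -0.2861,  0.175 ])] 0.09102399376108651 10.716753852052802
st top [array([0.5334, 0.1535, 0.165 ]), array([0.5067, 0.265 , 0.165 ])] 0.11461159761036771 13.454164840887536
st bot [array([0.5335, 0.1524, 0.    ]), array([0.5111, 0.2662, 0.    ])] 0.11601014415681399 11.13740944532821
```

```bash
python3 - <<'E'
from h import *
for n,u,v,z in (('shelf top L',197,132,.175),('shelf top R',214,141,.175),('shelf tip',184,180,.02),('shelf tipR',205,190,.02),('gF L',285,240,.165),('gF R',335,243,.165),('gB L',338,183,.165),('gB R',379,190,.165),('pu L',390,240,.165),('gN L',215,122,.165),('gN R',240,128,.165)):
    print(n,onz(ray('scene',(u,v)),z))
E
```

```text
shelf top L [ 0.482  -0.1285  0.175 ]
shelf top R [ 0.4821 -0.0486  0.175 ]
shelf tip [ 0.5605 -0.1333  0.02  ]
shelf tipR [ 0.5487 -0.0407  0.02  ]
gF L [0.6495 0.3662 0.165 ]
gF R [0.581  0.4584 0.165 ]
gB L [0.3928 0.3479 0.165 ]
gB R [0.3462 0.446  0.165 ]
pu L [0.4898 0.5489 0.165 ]
gN L [ 0.3896 -0.1425  0.165 ]
gN R [ 0.362  -0.0511  0.165 ]
```

drive_tool([
  {"dz":-0.2,"yaw":0.0828,"fingers":0},
  {"dz":-0.2,"yaw":0.0828},
  {"dz":-0.2,"yaw":0.0828},
  {"dz":-0.2,"yaw":0.0828},
  {"dz":-0.2,"yaw":0.0828},
  {"dz":-0.2,"yaw":0.0828},
  {"dz":-0.2,"yaw":0.0828},
])

```text
invalid input
```

drive_tool([
  {"dx":0,"dy":0,"dz":-0.2,"yaw":0.0828,"fingers":0},
  {"dx":0,"dy":0,"dz":-0.2,"yaw":0.0828,"fingers":0},
  {"dx":0,"dy":0,"dz":-0.2,"yaw":0.0828,"fingers":0},
  {"dx":0,"dy":0,"dz":-0.2,"yaw":0.0828,"fingers":0},
  {"dx":0,"dy":0,"dz":-0.2,"yaw":0.0828,"fingers":0},
  {"dx":0,"dy":0,"dz":-0.2,"yaw":0.0828,"fingers":0},
  {"dx":0,"dy":0,"dz":-0.2,"yaw":0.0828,"fingers":0},
])

```text
clock: 0.85
position: [0.2784, 0.5594, 0.3466]
tool_rot: [-3.141, 0.0, 1.764]
force: [-0.2, 0.4, -0.1]
grip_width: 0.0854
finger_force: 0.0
```

drive_tool([
  {"dx":-0.39,"dy":0.2,"dz":0,"yaw":0,"fingers":0},
  {"dx":-0.39,"dy":0.2,"dz":0,"yaw":0,"fingers":0},
  {"dx":-0.39,"dy":0.2,"dz":0,"yaw":0,"fingers":0},
  {"dx":-0.39,"dy":0.2,"dz":0,"yaw":0,"fingers":0},
  {"dx":-0.39,"dy":0.2,"dz":0,"yaw":0,"fingers":0},
  {"dx":-0.39,"dy":0.2,"dz":0,"yaw":0,"fingers":0},
  {"dx":-0.39,"dy":0.2,"dz":0,"yaw":0,"fingers":0},
  {"dx":-0.39,"dy":0.2,"dz":0,"yaw":0,"fingers":0},
  {"dx":-0.39,"dy":0.2,"dz":0,"yaw":0,"fingers":0},
  {"dx":-0.39,"dy":0.2,"dz":0,"yaw":0,"fingers":0},
  {"dx":0,"dy":0,"dz":0,"yaw":0,"fingers":0},
  {"dx":0,"dy":0,"dz":0,"yaw":0,"fingers":0},
])

```text
clock: 2.05
position: [0.5517, 0.2159, 0.3457]
tool_rot: [-3.141, 0.0, 1.768]
force: [-0.4, -0.0, -1.5]
grip_width: 0.0851
finger_force: 0.0
```

```bash
python3 - <<'E'
from h import *
s=readout.observe(); f=grab_frame('wrist'); cv2.imwrite('pics/w1.png',f); np.save('w1.npy',toolT(s)); print(s['position'],s['tool_rot'])
E
```

```text
[0.5517 0.2159 0.3457] [-3.141   0.0002  1.7675]
```

View pics/w1.png

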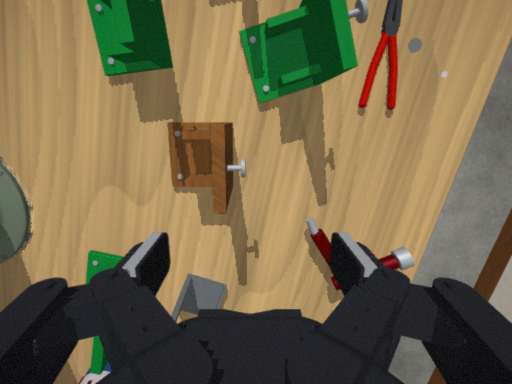

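```bash
python3 - <<'E'
import cv2
f=cv2.imread('pics/w1.png')[115:220,160:265]
cv2.imwrite('pics/w1z.png',cv2.resize(f,None,fx=5.5,fy=5.5,interpolation=cv2.INTER_CUBIC))
E
```

```text
(no output)
```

View pics/w1z.png

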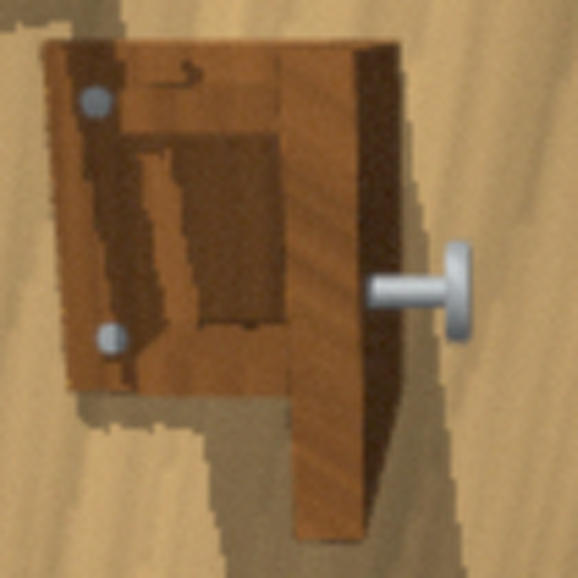

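The wrist view shows the stand from above: board front edge from zoomed (356,45) to (363,540), stud neck from (370,292) to (447,291), head centre (459,291).

```bash
python3 - <<'E'
from h import *
T=np.load('w1.npy'); px=lambda x,y:(160+(x+.5)/5.5-.5,115+(y+.5)/5.5-.5); w=lambda x,y:ray('wrist',px(x,y),T)
a,b=onz(w(356,45),.165),onz(w(363,540),.165); d=a-b; yaw=np.arctan2(-d[0],d[1])
print(a,b,np.linalg.norm(d),np.degrees(yaw),'mid',(a+b)/2)
ex=np.array([np.cos(yaw),np.sin(yaw),0]);ey=np.array([-ex[1],ex[0],0])
c=(a+b)/2
for n,p in (('neck root',(368,292)),('neck end',(447,291)),('head c',(459,291)),('head top',(459,242)),('head bot',(459,341))):
    q=onz(w(*p),.145); print(n,q,'along',(q-c)@ex,'lat',(q-c)@ey)
S=lambda x,y: ray('scene',((x%400+.5)/4-.5+225,(y+.5)/4-.5+165))
for n,p,q in (('TL',(505,54),(363,540)),('TR',(655,104),(356,45)),('head',(562,122),(461,291)),('root',(577,104),(368,292))): print(n,*tri(S(*p),w(*q)))
E
```

```text
[0.5079 0.2697 0.165 ] [0.5302 0.1517 0.165 ] 0.12004234983352312 10.679751108446867 mid [0.5191 0.2107 0.165 ]
neck root [0.5195 0.21   0.145 ] along 0.00033752229724939755 lat -0.0007836834133660511
neck end [0.5391 0.2142 0.145 ] along 0.020309049175064008 lat -0.0003263007813101978
head c [0.5421 0.2147 0.145 ] along 0.02334219591836825 lat -0.00029568994530808357
head top [0.5397 0.2269 0.145 ] along 0.02329489054157326 lat 0.012126986750946618
head bot [0.5445 0.2021 0.145 ] along 0.023391338662991208 lat -0.013200870493036313
TL [0.5301 0.1504 0.1613] 8.548960341586352e-05
TR [0.5092 0.2686 0.1687] 0.0030131145768402625
head [0.5427 0.2143 0.1433] 0.00045534972886228397
root [0.5197 0.2088 0.1411] 0.0011336000220560577
```

drive_tool([
  {"dx":-0.43,"dy":-0.034,"dz":0.04,"yaw":0,"fingers":0},
  {"dx":-0.43,"dy":-0.034,"dz":0.04,"yaw":0,"fingers":0},
  {"dx":-0.43,"dy":-0.034,"dz":0.04,"yaw":0,"fingers":0},
  {"dx":-0.43,"dy":-0.034,"dz":0.04,"yaw":0,"fingers":0},
  {"dx":-0.43,"dy":-0.034,"dz":0.04,"yaw":0,"fingers":0},
  {"dx":-0.43,"dy":-0.034,"dz":0.04,"yaw":0,"fingers":0},
  {"dx":-0.43,"dy":-0.034,"dz":0.04,"yaw":0,"fingers":0},
  {"dx":-0.43,"dy":-0.034,"dz":0.04,"yaw":0,"fingers":0},
  {"dx":-0.43,"dy":-0.034,"dz":0.04,"yaw":0,"fingers":0},
  {"dx":-0.43,"dy":-0.034,"dz":0.04,"yaw":0,"fingers":0},
  {"dx":-0.43,"dy":-0.034,"dz":0.04,"yaw":0,"fingers":0},
  {"dx":-0.43,"dy":-0.034,"dz":0.04,"yaw":0,"fingers":0},
  {"dx":0,"dy":0,"dz":0,"yaw":0,"fingers":0},
  {"dx":0,"dy":0,"dz":0,"yaw":0,"fingers":0},
])

```text
clock: 3.5
position: [0.6134, -0.2967, 0.2974]
tool_rot: [-3.141, -0.001, 1.769]
force: [1.0, 0.3, 0.8]
grip_width: 0.0856
finger_force: 0.0
```

```bash
python3 - <<'E'
from h import *
s=readout.observe(); f=grab_frame('wrist'); cv2.imwrite('pics/w2.png',f); np.save('w2.npy',toolT(s)); print(s['position'],s['tool_rot'])
cv2.imwrite('pics/w2z.png',cv2.resize(f[110:310,150:400],None,fx=3,fy=3,interpolation=cv2.INTER_CUBIC))
E
```

```text
[ 0.6134 -0.2967  0.2974] [-3.141  -0.0008  1.7694]
```

View pics/w2z.png

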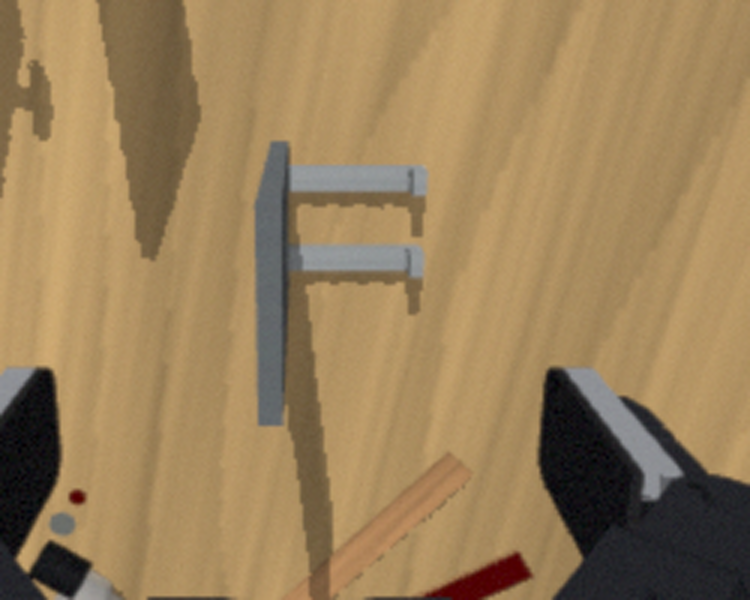

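```bash
python3 - <<'E'
from h import *
T=np.load('w2.npy'); px=lambda x,y:(150+(x+.5)/3-.5,110+(y+.5)/3-.5); w=lambda x,y:ray('wrist',px(x,y),T)
im=cv2.imread('pics/w2.png',0)
for v in (180,205,230,250): print(v,im[v,230:252])
c=[onz(w(*p),.175) for p in ((256,204),(259,425),(284.5,425))]
for q in c: print(q)
d=c[0]-c[1]; print(np.linalg.norm(d),np.linalg.norm(c[2]-c[1]),'yaw',np.degrees(np.arctan2(-d[0],d[1])))
e=c[2]-c[1]; print('yaw by right', np.degrees(np.arctan2(e[1],e[0])), 'top centre',(c[0]+c[2])/2)
S=lambda x,y: ray('scene',((x+.5)/4-.5+90,(y+.5)/4-.5+115))
print('scene tri L(front)',*tri(S(105.5,38),w(284.5,425))); print('R back',*tri(S(188,61),w(256,204)))
t=[onz(w(*p),.02) for p in ((425,180),(421,262))]; print('prong tips',t,'mid',(t[0]+t[1])/2)
E
```

```text
180 [133 141 147 146 142 107 102 101  99 101 102 100 101  98  60  63  85  99
 111 149 148 145]
205 [151 148 151 151 149 121 103 103 101  98  97 100 102  97  59  56  77  94
  92 100  98 107]
230 [157 153 153 153 148 136 108 100 103 100 103 103  99  99  75  88  98  99
  99  97  99  96]
250 [154 153 152 152 152 143 109 101 104  99 101 103 102 109 125 137 101  95
  97  97  95  96]
[ 0.5962 -0.2965  0.175 ]
[ 0.6139 -0.3846  0.175 ]
[ 0.6238 -0.3826  0.175 ]
0.08988318704045498 0.010148422326944549 yaw 11.31841997318277
yaw by right 11.371493883145824 top centre [ 0.61   -0.3396  0.175 ]
scene tri L(front) [ 0.623  -0.3846  0.1688] 0.003401733272786274
R back [ 0.5968 -0.2984  0.1684] 0.0015822912011663661
prong tips [array([ 0.6849, -0.299 ,  0.02  ]), array([ 0.6941, -0.3461,  0.02  ])] mid [ 0.6895 -0.3225  0.02  ]
```

The plate top measures 90 x 10 mm with its centre at (0.610, -0.340) and yaw 11.4°, and the fingers are already aligned to that. Now I'll centre over it and lower.

drive_tool([
  {"dx":-0.21,"dy":-0.06,"dz":0,"yaw":0,"fingers":0},
  {"dx":-0.2,"dy":-0.058,"dz":0,"yaw":0,"fingers":0},
  {"dx":0,"dy":0,"dz":0.25,"yaw":0,"fingers":0},
  {"dx":0,"dy":0,"dz":0.25,"yaw":0,"fingers":0},
  {"dx":0,"dy":0,"dz":0.25,"yaw":0,"fingers":0},
  {"dx":0,"dy":0,"dz":0.25,"yaw":0,"fingers":0},
  {"dx":0,"dy":0,"dz":0.2,"yaw":0,"fingers":0},
  {"dx":0,"dy":0,"dz":0.15,"yaw":0,"fingers":0},
  {"dx":0,"dy":0,"dz":0.1,"yaw":0,"fingers":0},
  {"dx":0,"dy":0,"dz":0.06,"yaw":0,"fingers":0},
  {"dx":0,"dy":0,"dz":0,"yaw":0,"fingers":0},
  {"dx":0,"dy":0,"dz":0,"yaw":0,"fingers":0},
])

```text
clock: 4.75
position: [0.6101, -0.3399, 0.1477]
tool_rot: [3.141, 0.001, 1.769]
force: [-0.6, 0.1, 0.7]
grip_width: 0.0854
finger_force: 0.0
```

drive_tool([
  {"dx":0,"dy":0,"dz":0.02,"yaw":0,"fingers":1},
  {"dx":0,"dy":0,"dz":0,"yaw":0,"fingers":1},
  {"dx":0,"dy":0,"dz":0,"yaw":0,"fingers":1},
  {"dx":0,"dy":0,"dz":0,"yaw":0,"fingers":1},
  {"dx":0,"dy":0,"dz":0,"yaw":0,"fingers":1},
  {"dx":0,"dy":0,"dz":0,"yaw":0,"fingers":1},
  {"dx":0,"dy":0,"dz":0,"yaw":0,"fingers":1},
  {"dx":0,"dy":0,"dz":0,"yaw":0,"fingers":1},
  {"dx":0,"dy":0,"dz":0,"yaw":0,"fingers":1},
  {"dx":0,"dy":0,"dz":0,"yaw":0,"fingers":1},
], squeeze=70)

```text
clock: 5.75
position: [0.61, -0.3399, 0.1453]
tool_rot: [3.141, 0.0, 1.769]
force: [0.4, 1.4, 6.4]
grip_width: 0.007
finger_force: 69.0
```

drive_tool([
  {"dx":0,"dy":0,"dz":-0.1,"yaw":0,"fingers":1},
  {"dx":0,"dy":0,"dz":-0.2,"yaw":0,"fingers":1},
  {"dx":0,"dy":0,"dz":-0.25,"yaw":0,"fingers":1},
  {"dx":0,"dy":0,"dz":-0.25,"yaw":0,"fingers":1},
  {"dx":0,"dy":0,"dz":-0.25,"yaw":0,"fingers":1},
  {"dx":0,"dy":0,"dz":-0.25,"yaw":0,"fingers":1},
  {"dx":0,"dy":0,"dz":-0.25,"yaw":0,"fingers":1},
  {"dx":0,"dy":0,"dz":-0.25,"yaw":0,"fingers":1},
  {"dx":0,"dy":0,"dz":-0.25,"yaw":0,"fingers":1},
  {"dx":0,"dy":0,"dz":-0.2,"yaw":0,"fingers":1},
  {"dx":0,"dy":0,"dz":0,"yaw":0,"fingers":1},
  {"dx":0,"dy":0,"dz":0,"yaw":0,"fingers":1},
])

```text
clock: 6.95
position: [0.6095, -0.3398, 0.3696]
tool_rot: [-3.141, -0.0, 1.769]
force: [0.2, 0.1, -3.0]
grip_width: 0.0067
finger_force: 68.7
```

```bash
python3 - <<'E'
from h import *
s=readout.observe(); a=grab_frame('scene'); b=grab_frame('side'); cv2.imwrite('pics/s3.png',a); cv2.imwrite('pics/d3.png',b)
i=camera_info('scene'); 
def pr(n,p):
    i=camera_info(n);q=np.linalg.inv(i['T'])@np.r_[p,1];return int(i['cx']-i['fx']*q[0]/q[2]),int(i['cy']+i['fy']*q[1]/q[2])
c=s['position']-[0,0,.05]; out=[]
for n,im in(('scene',a),('side',b)):
    u,v=pr(n,c); u=np.clip(u,50,462);v=np.clip(v,50,334); print(n,u,v); out.append(cv2.resize(im[v-50:v+50,u-50:u+50],None,fx=4,fy=4,interpolation=cv2.INTER_CUBIC))
cv2.imwrite('pics/m3.png',np.hstack(out)); print(s['position'],s['force'],s['grip_width'],s['finger_force'])
E
```

```text
scene 114 84
side 420 185
[ 0.6095 -0.3398  0.3696] [ 0.1872  0.1396 -3.0423] 0.006651654966408738 68.66586674998473
```

View pics/m3.png

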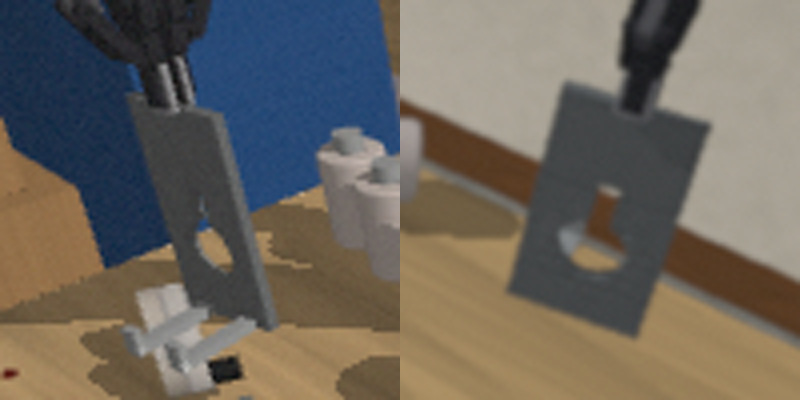

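The bracket is held level, centred at its top edge. The keyhole is visible at about zoomed (207,240) in the scene half and (600,240) in the side half. Now I'll carry it over to in front of the stud.

drive_tool([
  {"dx":0.2,"dy":0.03,"dz":0,"yaw":0,"fingers":1},
  {"dx":0.3,"dy":0.045,"dz":0,"yaw":0,"fingers":1},
  {"dx":0.38,"dy":0.058,"dz":0,"yaw":0,"fingers":1},
  {"dx":0.38,"dy":0.058,"dz":0,"yaw":0,"fingers":1},
  {"dx":0.38,"dy":0.058,"dz":0,"yaw":0,"fingers":1},
  {"dx":0.38,"dy":0.058,"dz":0,"yaw":0,"fingers":1},
  {"dx":0.38,"dy":0.058,"dz":0,"yaw":0,"fingers":1},
  {"dx":0.38,"dy":0.058,"dz":0,"yaw":0,"fingers":1},
  {"dx":0.38,"dy":0.058,"dz":0,"yaw":0,"fingers":1},
  {"dx":0.38,"dy":0.058,"dz":0,"yaw":0,"fingers":1},
  {"dx":0.38,"dy":0.058,"dz":0,"yaw":0,"fingers":1},
  {"dx":0.38,"dy":0.058,"dz":0,"yaw":0,"fingers":1},
  {"dx":0.38,"dy":0.058,"dz":0,"yaw":0,"fingers":1},
  {"dx":0.38,"dy":0.058,"dz":0,"yaw":0,"fingers":1},
  {"dx":0.3,"dy":0.045,"dz":0,"yaw":0,"fingers":1},
  {"dx":0.2,"dy":0.03,"dz":0,"yaw":0,"fingers":1},
  {"dx":0,"dy":0,"dz":0,"yaw":0,"fingers":1},
  {"dx":0,"dy":0,"dz":0,"yaw":0,"fingers":1},
])

```text
clock: 8.85
position: [0.5827, 0.2219, 0.369]
tool_rot: [-3.14, 0.001, 1.77]
force: [0.5, -1.0, -2.8]
grip_width: 0.0066
finger_force: 68.7
```

drive_tool([
  {"dx":0.01,"dy":0,"dz":0.1,"yaw":0,"fingers":1},
  {"dx":0,"dy":0,"dz":0.2,"yaw":0,"fingers":1},
  {"dx":0,"dy":0,"dz":0.25,"yaw":0,"fingers":1},
  {"dx":0,"dy":0,"dz":0.25,"yaw":0,"fingers":1},
  {"dx":0,"dy":0,"dz":0.25,"yaw":0,"fingers":1},
  {"dx":0,"dy":0,"dz":0.2,"yaw":0,"fingers":1},
  {"dx":0,"dy":0,"dz":0.13,"yaw":0,"fingers":1},
  {"dx":0,"dy":0,"dz":0,"yaw":0,"fingers":1},
  {"dx":0,"dy":0,"dz":0,"yaw":0,"fingers":1},
])

```text
clock: 9.75
position: [0.5832, 0.2226, 0.2325]
tool_rot: [3.141, 0.0, 1.769]
force: [-0.2, -0.5, -3.1]
grip_width: 0.0066
finger_force: 68.7
```

```bash
python3 - <<'E'
from h import *
s=readout.observe(); w=grab_frame('wrist'); a=grab_frame('scene'); cv2.imwrite('pics/w4.png',w); cv2.imwrite('pics/s4.png',a); np.save('w4.npy',toolT(s))
print(s['position'],s['tool_rot'],s['force'])
r=lambda im,u,v,n,k:cv2.resize(im[v:v+n,u:u+n],(k,k),interpolation=cv2.INTER_CUBIC)
cv2.imwrite('pics/m4.png',np.hstack([r(w,160,130,200,400),r(a,215,140,100,400)]))
E
```

```text
[0.5832 0.2226 0.2325] [3.1411 0.     1.7688] [-0.2041 -0.5317 -3.0584]
```

View pics/m4.png

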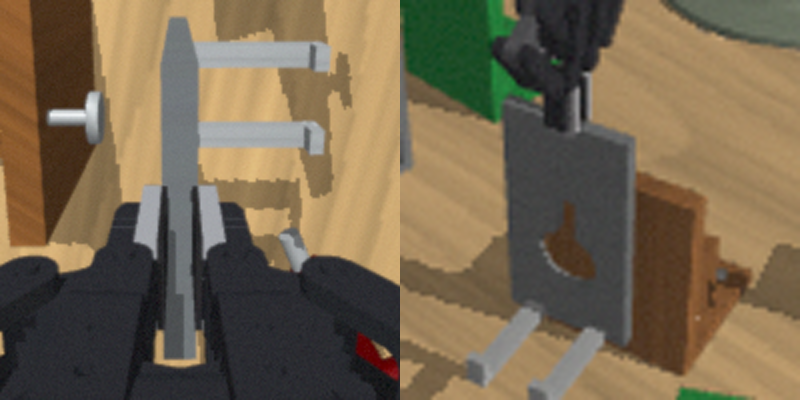

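```bash
python3 - <<'E'
from h import *
T=np.load('w4.npy'); w=lambda x,y:ray('wrist',(160+(x+.5)/2-.5,130+(y+.5)/2-.5),T)
im=cv2.imread('pics/w4.png',0); print(im[150:172,245]); print(im[300:318,250])
top=T[2,3]+.0297; und=top-.175
f,n=onz(w(181,60),top),onz(w(181,358),top); print('plate ends',f,n,np.linalg.norm(f-n),'mid',(f+n)/2)
yaw=T[:3,1]; ang=np.degrees(np.arctan2(yaw[1],yaw[0])); print('tool y',ang)
ex=np.array([np.cos(np.radians(11)),np.sin(np.radians(11)),0]); ey=np.array([-ex[1],ex[0],0])
hd=[onz(w(*p),.145) for p in ((95,92),(95,142),(95,117))]; nk=onz(w(48,118),.145); print('head',hd,'neckroot',nk, 'yaw',np.degrees(np.arctan2(*(hd[2]-nk)[1::-1])))
m=(f+n)/2
pr=[onz(w(*p),und+.011) for p in ((255,55),(255,134))]; print('prongs',pr)
pm=(pr[0]+pr[1])/2
for k,q in (('TCP',T[:3,3]),('mid',m),('prongmid',pm),('head',hd[2]),('root',nk)):
    print(k,'along',(q-[.5191,.2105,0])@ex,'lat',(q-[.5191,.2105,0])@ey)
E
```

```text
[119 118 122 119 122 117 119 119 118 119 119 115 118 115 117 117 116 116
 117 115 118 121]
[ 77  80  79  79  80  80  78  79  83 112 166 173 169 116  59  44  39  37]
plate ends [0.5737 0.2677 0.2622] [0.5916 0.1789 0.2622] 0.09062294332527977 mid [0.5826 0.2233 0.2622]
tool y 11.344114080938535
head [array([0.5397, 0.2272, 0.145 ]), array([0.5437, 0.2021, 0.145 ]), array([0.5417, 0.2148, 0.145 ])] neckroot [0.5191 0.2097 0.145 ] yaw 12.573770341600131
prongs [array([0.6195, 0.2548, 0.0982]), array([0.6303, 0.2096, 0.0982])]
TCP along 0.06519481134704236 lat -0.00031173044045906297
mid along 0.06480170745754794 lat 0.0004584235644956615
prongmid along 0.10803452985489934 lat 0.0010999613219361201
head along 0.022986866810410525 lat -0.00012206491059315282
root along -0.0001417953712007392 lat -0.0007575106553777612
```

Plate centre line is within 1 mm of the stud's axis and hole height within 2 mm. I'll move in towards the board.

drive_tool([
  {"dx":-0.005,"dy":-0.08,"dz":0.02,"yaw":0,"fingers":1},
  {"dx":0,"dy":-0.08,"dz":0,"yaw":0,"fingers":1},
  {"dx":0,"dy":-0.08,"dz":0,"yaw":0,"fingers":1},
  {"dx":0,"dy":-0.08,"dz":0,"yaw":0,"fingers":1},
  {"dx":0,"dy":-0.08,"dz":0,"yaw":0,"fingers":1},
  {"dx":0,"dy":-0.08,"dz":0,"yaw":0,"fingers":1},
  {"dx":0,"dy":-0.06,"dz":0,"yaw":0,"fingers":1},
  {"dx":0,"dy":0,"dz":0,"yaw":0,"fingers":1},
  {"dx":0,"dy":0,"dz":0,"yaw":0,"fingers":1},
])

```text
clock: 10.75
position: [0.5301, 0.2119, 0.2301]
tool_rot: [3.141, -0.0, 1.769]
force: [0.8, 0.8, -2.2]
grip_width: 0.0071
finger_force: 68.7
```

drive_tool([
  {"dx":0,"dy":0,"dz":0.06,"yaw":0,"fingers":1},
  {"dx":0,"dy":0,"dz":0.06,"yaw":0,"fingers":1},
  {"dx":0,"dy":0,"dz":0.06,"yaw":0,"fingers":1},
  {"dx":0,"dy":0,"dz":0.06,"yaw":0,"fingers":1},
  {"dx":0,"dy":0,"dz":0.06,"yaw":0,"fingers":1},
  {"dx":0,"dy":0,"dz":0.06,"yaw":0,"fingers":1},
  {"dx":0,"dy":0,"dz":0,"yaw":0,"fingers":1},
])

```text
clock: 11.45
position: [0.5296, 0.2116, 0.1931]
tool_rot: [-3.14, 0.0, 1.769]
force: [-0.3, -0.2, -3.0]
grip_width: 0.0075
finger_force: 68.7
```

No contact force so far. Lowering the last centimetre slowly.

drive_tool([
  {"dx":0,"dy":0,"dz":0.03,"yaw":0,"fingers":1},
  {"dx":0,"dy":0,"dz":0.03,"yaw":0,"fingers":1},
  {"dx":0,"dy":0,"dz":0.025,"yaw":0,"fingers":1},
  {"dx":0,"dy":0,"dz":0.015,"yaw":0,"fingers":1},
  {"dx":0,"dy":0,"dz":0,"yaw":0,"fingers":1},
  {"dx":0,"dy":0,"dz":0,"yaw":0,"fingers":1},
])

```text
clock: 12.05
position: [0.5301, 0.2118, 0.1841]
tool_rot: [3.142, 0.0, 1.769]
force: [0.3, 0.3, -2.2]
grip_width: 0.007
finger_force: 68.7
```

```bash
python3 - <<'E'
from h import *
s=readout.observe(); w=grab_frame('wrist'); a=grab_frame('scene'); cv2.imwrite('pics/w5.png',w); cv2.imwrite('pics/s5.png',a); np.save('w5.npy',toolT(s))
print(s['position'],s['tool_rot'],s['force'])
r=lambda im,u,v,n,k:cv2.resize(im[v:v+n,u:u+n],(k,k),interpolation=cv2.INTER_CUBIC)
cv2.imwrite('pics/m5.png',np.hstack([r(w,160,130,200,400),r(a,215,140,100,400)]))
E
```

```text
[0.5301 0.2118 0.1841] [3.1415 0.     1.7693] [ 0.3424  0.3412 -2.1881]
```

View pics/m5.png

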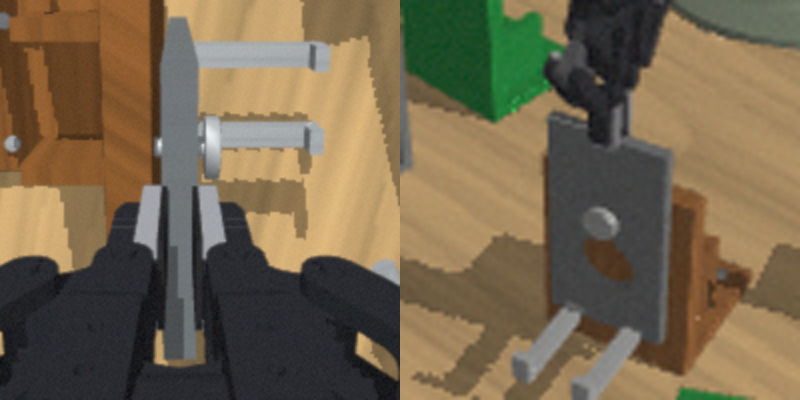

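The plate is behind the head (head at zoomed (212,147) in the wrist half), with the neck visible on the board side. I'll lower until the weight is taken.

drive_tool([
  {"dx":0,"dy":0,"dz":0.01,"yaw":0,"fingers":1},
  {"dx":0,"dy":0,"dz":0.01,"yaw":0,"fingers":1},
  {"dx":0,"dy":0,"dz":0,"yaw":0,"fingers":1},
  {"dx":0,"dy":0,"dz":0,"yaw":0,"fingers":1},
])

```text
clock: 12.55
position: [0.5301, 0.2118, 0.1821]
tool_rot: [3.141, -0.0, 1.769]
force: [-0.2, -0.4, 1.3]
grip_width: 0.007
finger_force: 69.1
```

Force z rose from -2.2 to +1.3 N, so the stud now carries the weight. Now I'll open the fingers.

drive_tool([
  {"dx":0,"dy":0,"dz":0,"yaw":0,"fingers":0.8},
  {"dx":0,"dy":0,"dz":0,"yaw":0,"fingers":0.7},
  {"dx":0,"dy":0,"dz":0,"yaw":0,"fingers":0.6},
  {"dx":0,"dy":0,"dz":0,"yaw":0,"fingers":0.5},
  {"dx":0,"dy":0,"dz":0,"yaw":0,"fingers":0.5},
  {"dx":0,"dy":0,"dz":0,"yaw":0,"fingers":0.5},
  {"dx":0,"dy":0,"dz":0,"yaw":0,"fingers":0.5},
])

```text
clock: 13.25
position: [0.53, 0.2118, 0.182]
tool_rot: [-3.142, 0.0, 1.769]
force: [0.8, -0.3, 0.5]
grip_width: 0.0426
finger_force: 0.0
```

drive_tool([
  {"dx":0,"dy":0,"dz":-0.1,"yaw":0,"fingers":0.4},
  {"dx":0,"dy":0,"dz":-0.15,"yaw":0,"fingers":0.4},
  {"dx":0,"dy":0,"dz":-0.2,"yaw":0,"fingers":0.4},
  {"dx":0,"dy":0,"dz":-0.25,"yaw":0,"fingers":0.4},
  {"dx":0,"dy":0,"dz":-0.25,"yaw":0,"fingers":0.4},
  {"dx":0,"dy":0,"dz":-0.25,"yaw":0,"fingers":0.4},
  {"dx":0,"dy":0,"dz":-0.1,"yaw":0,"fingers":0.4},
  {"dx":0,"dy":0,"dz":0,"yaw":0,"fingers":0.4},
  {"dx":0,"dy":0,"dz":0,"yaw":0,"fingers":0.4},
  {"dx":0,"dy":0,"dz":0,"yaw":0,"fingers":0.4},
])

```text
clock: 14.25
position: [0.5296, 0.2116, 0.3109]
tool_rot: [-3.14, 0.001, 1.769]
force: [0.8, 0.1, -0.1]
grip_width: 0.0513
finger_force: 0.0
```

```bash
python3 - <<'E'
from h import *
s=readout.observe(); w=grab_frame('wrist'); a=grab_frame('scene')
print(s['position'],s['force'])
r=lambda im,u,v,n,k:cv2.resize(im[v:v+n,u:u+n],(k,k),interpolation=cv2.INTER_CUBIC)
cv2.imwrite('pics/m6.png',np.hstack([r(w,160,100,200,400),r(a,200,130,130,400)]))
E
```

```text
[0.5296 0.2116 0.3109] [ 0.8187  0.1026 -0.1084]
```

View pics/m6.png

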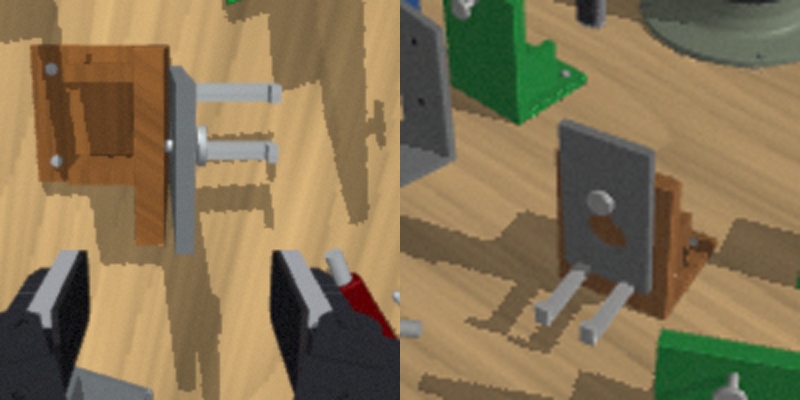

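The bracket hangs on the stud behind the head, upright, with the gripper clear (head at zoomed (201,145) in the wrist half and (600,203) in the scene half).

```bash
python3 -c "
from workcell import workorder; print(workorder.job_done())"
```

```text
the job is handed in; nothing more can be done
None
```

I hung the fork bracket on the stud, upright behind its head, with the gripper clear and the shelf bracket not touched, and handed the job in at about 14 s; no verdict was returned.

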